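Push the jaw cast through the flap of the hand-over chute

TASK

Send the low jaw cast, the one without a plastic base, down the hand-over chute by pushing alone: with the fingertips, push it across the deck in front of the lane, then along the lane so that it pushes the hanging flap open and slides through, and draw the fingers back so that the flap swings shut behind it. Never lift or tip over the cast, and leave the other cast standing where it is on the deck.

Things in the scene. Friction and masses are not known exactly. Their poses are not given: they have to be found in the camera images.
- chute: The hand-over chute, a fixed white unit with grey deck and bare-metal lane. Origin at bench level, mid-width, straight below the flap's hinge line; +x is the way a cast passes through, away from the robot, y to the left, z up. Deck: flat plate, top 52 mm above the bench, x -142 to 0 mm, y -122 to 122 mm, no rim. At x = 0 posts (16 mm along x, at y -45 and 45 mm), the chute's highest part, end 106 mm above the bench.
- lane_mouth (a point): Middle of the lane's mouth, on the deck, at x = -72 mm of the chute. Lane: two rails 22 mm high and 4 mm thick, polished, along the chute's x, from x = -37 mm to the flap at x = 0, 74 mm clear between them; flared ends (29 degrees) open the mouth to about 112 mm.
- slide_foot (a point): Lower end of the slide, mid-width, 3 mm above the bench, x = 111 mm of the chute. The deck ends at the flap (x = 0); from there a slippery metal slide, 80 mm wide, goes straight down at 24 degrees to a black rubber buffer at this point; side and end walls 72 mm above the bench, open above. A cast whose middle is pushed about 5 mm past x = 0 tips onto the slide and slides down by itself.
- flap (a joint): Light metal gravity flap, 70 mm wide, 44 mm high, hanging from a 6 mm rod 47 mm above the deck, across the lane's end at x = 0 of the chute. 0 = hanging shut; positive (rad) = lower edge swung inward, along the chute's +x; stop at 1.35. A push under 0.2 N moves it; it falls shut by itself when nothing holds it.
- flap_edge (a point): Middle of the flap's lower edge, 5 mm above deck height when shut.
- jaw_cast: The cast to send: loose plaster jaw with no plastic base, 56 mm along x, 60 mm along y, 28 mm high (17 mm behind the teeth), about 0.085 kg. Origin: middle of its underside. It stands on the deck left or right of the lane's mouth, about x = -104, y = 83 or -83 mm of the chute; its rounded front (own -x) looks the chute's +x way within 13 degrees, its flat heel (+x) to the robot.
- based_cast: The other cast, to be left alone: jaw on a clear plastic base, loose, 56 x 66 mm, 40 mm high, on the opposite side of the lane's mouth. Origin at the middle of its underside.
Mind the look-alikes: they are no part of the job. Of the things like the jaw_cast, leave any that is green; of the rest the larger one is meant.

How it is judged:
By the outcome, as a careful person would: the job done as asked, in the order asked, and still so for the second after the job is handed in, with the robot touching nothing.
It also fails if it takes over 45 s, if anything falls off the work surface, if the arm or the gripper's body presses on something with over 40 N, if the wrist force passes 120 N, or if a joint passes its speed limit or range.

ROBOT

A 7-joint arm with a two-finger parallel gripper is mounted at the origin on a cart in front of the work surface, level with it; the furniture and walls round the work are solid. World frame = base frame: x ahead of the robot, y to its left, z up, the work surface at z = 0. Lengths are in m, angles in rad, forces in N, time in s.
With the tool pointing down it reaches from about 0.425 to 0.925 m from the base axis. Payload 6.8 kg.
Tool frame: the origin (TCP) lies on the centre line of the jaws, within the pads' length; the fingertips stand 25 mm ahead of it and the grasp point (between the pads) lies 6 mm ahead of it; z points along the fingers, y is the line along which they close (so a half turn about z gives the same grasp; the last joint's range is limited). The gripper opens to 85 mm and grips with 20 to 120 N. Pads are 22 mm wide; open, the fingers measure 114 mm over their backs; the gripper's body (76 mm by 85 mm) begins 54 mm behind the grasp point. The pads swing forward as they close: fully open they stand 13 mm farther back than shut.
Start: joints at [1.066, 0.477, 0.022, 1.555, -0.011, 1.109, -0.083], TCP at [0.261, -0.623, 0.256] pointing down, gripper open.
Joint ranges: [-2.96, 2.96], [-0.34, 2.1], [-1.41, 1.46], [0.24, 2.44], [-1.37, 4.51], [0.17, 1.92], [-2.96, 2.96]. Speed limits (rad/s): [2.39, 2.39, 3.14, 3.14, 3.14, 3.14, 3.14].

INTERFACE

Orientations are given as a rotation vector (axis times angle).
In Python, from bench import telemetry, grab_frame, job gives the robot as it stands.
- The arm moves only by the tool apply_moves, never from a script. Its argument "rows" is a list of rows, each a list of 2 entries, a list of its own where there are three numbers: the shift along the tool's x, y, z each as a share of 250 mm, from -1 to 1, then the turn, a rotation vector about the tool's x, y, z each as a share of pi rad, from -1 to 1. A call has 1 to 10 rows; each row is the pose to reach, as a shift and turn from the pose commanded when the call began, along the tool's axes at that moment, turning the shorter way round; what a row does not reach only later rows make up. A row lasts 1/8 s, in which the tool goes at most 62.5 mm and 10.7 degrees, less where a joint would pass 70% of its speed; a pose out of reach is approached as far as the arm can. A call with a number of a shift or a turn outside -1 to 1 is refused whole. A call with a gripper value outside its range is refused whole. "jaw" is the gripper's target within -1 to 1 (fully open at 1, half-way at 0, shut at -1), set as the call begins (left out, the last holds). The fingers move at their own pace and stop on an object; "newtons" is the grip in N (left out, the last holds). Time passes only in rows, so rows that repeat a pose let the fingers close. It gives the time, the measured TCP pose, the force, the opening and the grip force at its end, in the units of the state.
- telemetry.get_obs(): the state, without advancing time (a new reading comes with each control period).
- grab_frame(name): name is "side" or "top"; returns a dict with "frame" (420x560x3 uint8, red, green, blue), "vertical_fov" (degrees; the focal length in pixels is half the picture's height over the tangent of half this angle, whatever the lens; pixels are square), "cx", "cy" (the principal point, pixels), "origin" and "attitude" of the camera in the world. Camera axes: x right, y up, looking along -z (the intrinsics and any distortion apply to the point x, -y, -z); pixel columns grow to the right and rows downward; lengths in m; the calibration is good to about 2 mm. A picture is of the moment at which its call begins. There is no depth.
- job.hand_in(): hands the job in; it is judged then, once.
The state is a dict: "clock": time; "joints": joint angles; "qvel": joint speeds; "tau": joint torques, N m; "tcp_pos": TCP position; "orientation": TCP orientation; "contact_force": force on the tool from outside, world axes, zero at the start; "moment": the same for the moment, N m; "grip_width": finger opening in m; "gripper_force": force on a finger pad.
Only numpy, scipy, OpenCV 4.12 (cv2) and the standard library are available. Lean on these libraries where they do the work, as an engineer would, in place of code of your own. Each camera call takes 0.05 s, during which the arm holds its last target. There are 200 camera calls.

## Working session

There is one attempt and no reset: what is moved stays moved. The work goes in short steps, Python scripts to look and compute and a tool call to move; the robot and the scene stay as the last step left them, time stands still between calls to the robot, and variables do not carry over. Pictures are saved under pics/ and viewed, at most 10 in all, crops included, and the job is handed in when it is done.

Besides the shell and the picture viewer there is one more tool, called after "Request:" as name(argument=value, ...) on one line, values as JSON. apply_moves: Moves the arm, as the interface text tells. Its arguments: {"type":"object","properties":{"rows":{"type":"array"},"jaw":{"type":"number"},"newtons":{"type":"number"}},"required":["rows"]}

```bash
mkdir -p pics; ls
python3 - <<'E'
from bench import telemetry, grab_frame
import cv2,numpy as np
for n in("top","side"):
    g=grab_frame(n); cv2.imwrite(f"pics/{n}0.png",g["frame"][:,:,::-1])
    print(n,{k:v for k,v in g.items() if k!="frame"})
print(telemetry.get_obs())
E
```

```text
pics
top {'vertical_fov': 47.00372954974196, 'cx': 284.68829259517736, 'cy': 211.32500589376338, 'origin': array([0.4565921 , 0.04807995, 0.97249832]), 'attitude': array([ 0.0875807 , -0.09102154, -1.55687671])}
side {'vertical_fov': 44.860392201735564, 'cx': 273.541092084686, 'cy': 210.21677855820292, 'origin': array([0.0893179 , 0.05454078, 0.91069276]), 'attitude': array([ 0.40806939, -0.41759303, -1.58485077])}
{'clock': 0.1, 'joints': array([ 1.06586583,  0.47771921,  0.02237539,  1.55633894, -0.01150524,
        1.10929509, -0.08308898]), 'qvel': array([-0.00072939, -0.00152206, -0.00021141, -0.00209554, -0.00017822,
        0.0013111 ,  0.00109188]), 'tau': array([ 5.39595800e-03, -5.97760713e+01,  1.61413271e+00, -2.81953937e+01,
        1.28756335e-02,  5.02189941e-03,  3.76557580e-06]), 'tcp_pos': array([ 0.26067414, -0.62210899,  0.25542811]), 'orientation': array([-3.07841641e+00, -6.18948149e-01,  7.01711659e-04]), 'contact_force': array([ 0.23713624, -0.44878775,  0.0291441 ]), 'moment': array([-0.03537717,  0.00384298, -0.01749443]), 'gripper_force': 0.0, 'grip_width': 0.08533969197955055}
```

View pics/top0.png

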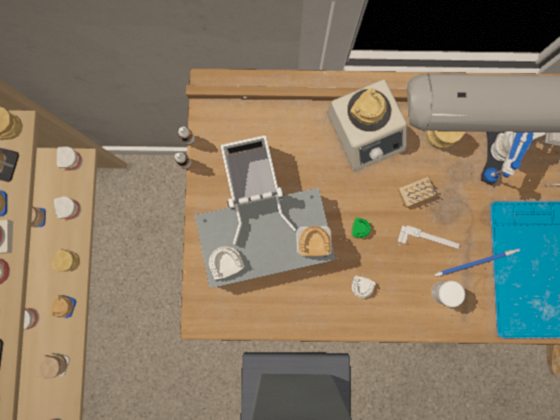

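View pics/side0.png

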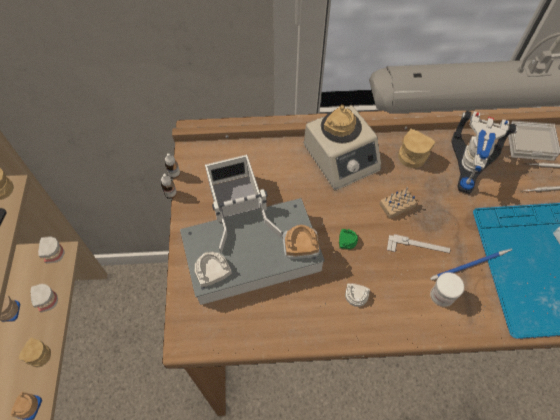

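Run:
```python
import cv2,numpy as np
a=cv2.imread("pics/top0.png")[180:300,190:385]; b=cv2.imread("pics/side0.png")[195:315,180:375]
cv2.imwrite("pics/crop0.png",cv2.resize(np.vstack([a,b]),None,fx=2.5,fy=2.5,interpolation=cv2.INTER_CUBIC))
```

```text
(no output)
```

View pics/crop0.png

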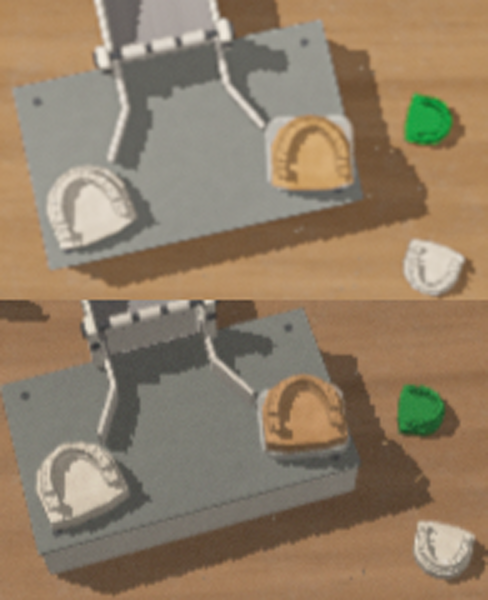

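```bash
cat > h.py <<'E'
import numpy as np, cv2
from scipy.spatial.transform import Rotation as R
CAL={"top":(47.00372954974196,284.68829259517736,211.32500589376338,[0.4565921,0.04807995,0.97249832],[0.0875807,-0.09102154,-1.55687671]),
"side":(44.860392201735564,273.541092084686,210.21677855820292,[0.0893179,0.05454078,0.91069276],[0.40806939,-0.41759303,-1.58485077])}
def ray(n,p,z):
    f,cx,cy,o,a=CAL[n]; F=210/np.tan(np.radians(f/2)); p=np.atleast_2d(p).astype(float)
    d=R.from_rotvec(a).apply(np.c_[(p[:,0]-cx)/F,-(p[:,1]-cy)/F,-np.ones(len(p))])
    o=np.array(o); return o+d*((z-o[2])/d[:,2])[:,None]
E
python3 - <<'E'
from h import *
c=np.array([[50,268],[13,88],[323,20],[362,198]])/2.5+[190,180]
P=ray("top",c,.052);print(P.round(4))
for i in range(4): print(np.linalg.norm(P[i]-P[(i+1)%4]).round(4),end=' ')
s=np.array([[47,553],[3,380],[303,309],[358,465]])/2.5+[180,195-120]+[0,0]
s[:,1]=np.array([553,380,309,465])/2.5-120+195
Q=ray("side",s,.052);print(Q.round(4))
for im,n in(("top0","top"),("side0","side")):
    a=cv2.imread(f"pics/{im}.png"); h=cv2.cvtColor(a,cv2.COLOR_BGR2HSV)
    m=((h[...,1]<70)&(h[...,2]>165)).astype(np.uint8)
    nn,l,st,ce=cv2.connectedComponentsWithStats(m)
    for i in range(1,nn):
        if st[i,4]>40 and 180<ce[i,0]<390 and 140<ce[i,1]<310: print(n,st[i],ce[i].round(1),ray(n,ce[i],.07).round(4))
    m2=((h[...,1]<90)&(abs(a.astype(int).sum(2)/3-115)<35)).astype(np.uint8)
    k=np.ones((3,3),np.uint8)
# posts tops
P=ray("top",np.array([[104,57],[222,33]])/2.5+[190,180],.106);print("posts",P,np.linalg.norm(P[0]-P[1]))
E
```

```text
[[ 0.4163  0.1857  0.052 ]
 [ 0.5523  0.218   0.052 ]
 [ 0.608  -0.0194  0.052 ]
 [ 0.4716 -0.0495  0.052 ]]
0.1398 0.2438 0.1397 0.2416 [[ 0.4153  0.1772  0.052 ]
 [ 0.5569  0.2138  0.052 ]
 [ 0.6071 -0.0206  0.052 ]
 [ 0.4709 -0.0503  0.052 ]]
top [ 221  135   61   72 1514] [254.7 175.2] [[0.6281 0.1044 0.07  ]]
top [371 148  11  11  76] [375.5 152.6] [[ 0.6748 -0.1253  0.07  ]]
top [278 203  18  28  90] [285.  217.8] [[0.5475 0.046  0.07  ]]
top [233 211   8  34 108] [236.9 227.9] [[0.5276 0.1359 0.07  ]]
top [296 226  12  29 106] [299.1 235.8] [[0.514  0.0192 0.07  ]]
top [320 226  11  10  46] [326.2 229.3] [[ 0.5269 -0.0314  0.07  ]]
top [208 246  35  34 740] [224.2 262.2] [[0.4633 0.158  0.07  ]]
top [351 276  25  22 386] [361.9 286.1] [[ 0.4225 -0.0976  0.07  ]]
side [205 155  60  54 302] [231.3 176.6] [[0.6552 0.1153 0.07  ]]
side [262 210  19  23  49] [269.9 221.6] [[0.5493 0.0439 0.07  ]]
side [219 219   7  29  54] [222.6 233.1] [[0.5297 0.133  0.07  ]]
side [194 252  35  32 565] [210.8 267.5] [[0.4616 0.1542 0.07  ]]
side [346 283  24  20 303] [356.1 292.1] [[ 0.4008 -0.0994  0.07  ]]
posts [[0.57007022 0.14298729 0.106     ]
 [0.58867948 0.05784251 0.106     ]] 0.08715467509776426
```

```bash
cat >> h.py <<'E'
O=np.array([.580,.0995]); YAW=np.radians(13.)
M=np.array([[np.cos(YAW),-np.sin(YAW)],[np.sin(YAW),np.cos(YAW)]])
def c2w(p): return O+M@np.array(p)
def w2c(P): return (np.asarray(P)[...,:2]-O)@M
def goto(cx,cy,z,yaw,px=None):
    """chute xy (mm), TCP z (mm), tool-x yaw relative to chute (deg) -> shift and turn shares"""
    from bench import telemetry
    o=telemetry.get_obs(); R0=R.from_rotvec(o["orientation"]); a=np.radians(yaw)+YAW
    T=R.from_matrix(np.c_[[np.cos(a),np.sin(a),0],[np.sin(a),-np.cos(a),0],[0,0,-1]])
    t=np.r_[c2w([cx/1e3,cy/1e3]),z/1e3]
    print("shift",(R0.inv().apply(t-o["tcp_pos"])/.25).round(3),"turn",((R0.inv()*T).as_rotvec()/np.pi).round(4),"now chute",(w2c(o["tcp_pos"])*1e3).round(1),(o["tcp_pos"][2]*1e3).round(1))
def cast(im,n="top",roi=(190,180,330,300),z=.066,thr=140):
    x0,y0,x1,y1=roi; a=im[y0:y1,x0:x1]; h=cv2.cvtColor(a,cv2.COLOR_BGR2HSV)
    m=((h[...,1]<60)&(h[...,2]>thr)).astype(np.uint8)
    m=cv2.morphologyEx(m,cv2.MORPH_CLOSE,np.ones((5,5),np.uint8))
    cs=[c for c in cv2.findContours(m,0,cv2.CHAIN_APPROX_NONE)[0] if cv2.contourArea(c)>300]
    return [c.reshape(-1,2)+[x0,y0] for c in cs]
E
python3 - <<'E'
from h import *
im=cv2.imread("pics/top0.png"); print("deck val",im[240,270],"cast",im[262,226])
for n,roi in(("top",(195,235,255,300)),("side",(185,240,245,300))):
  im=cv2.imread(f"pics/{n}0.png")
  for c in cast(im,n,roi):
    q=w2c(ray(n,c,.066))*1e3; print(n,len(c),q.min(0).round(),q.max(0).round())
    h=cv2.convexHull(q.astype(np.float32)).reshape(-1,2); print(cv2.minAreaRect(h)); print(h[::2].round().tolist())
import numpy as np
print("flare end", w2c(ray("top",np.array([[110,160],[265,125]])/2.5+[190,180],.074))*1e3)
goto(0,0,256,90)
E
```

```text
deck val [140 148 148] cast [196 211 221]
top 213 [-140.   19.] [-41. 120.]
((-98.49447631835938, 79.21404266357422), (103.26106262207031, 96.7432861328125), 78.0966567993164)
[[-41.0, 120.0], [-44.0, 120.0], [-137.0, 120.0], [-140.0, 117.0], [-140.0, 66.0], [-139.0, 35.0], [-68.0, 20.0], [-63.0, 19.0], [-41.0, 116.0]]
side 137 [-129.   48.] [-52. 119.]
((-95.9507064819336, 74.98652648925781), (59.98066711425781, 85.11738586425781), 25.040836334228516)
[[-52.0, 52.0], [-73.0, 96.0], [-95.0, 119.0], [-129.0, 106.0], [-124.0, 68.0], [-118.0, 52.0], [-53.0, 48.0]]
flare end [[-71.59216328  58.24896273]
 [-70.69180131 -59.92029517]]
shift [ 2.294e+00 -2.168e+00  1.000e-03] turn [-5.000e-04 -3.000e-04 -4.459e-01] now chute [-473.5 -631.3] 255.4
```

Run:
```python
from h import *
for n,roi in(("top",(200,235,250,290)),("side",(188,240,238,290))):
  im=cv2.imread(f"pics/{n}0.png")
  for c in cast(im,n,roi,thr=172 if n=="top" else 150):
    q=w2c(ray(n,c,.066))*1e3; print(n,len(c),q.min(0).round(),q.max(0).round())
    h=cv2.convexHull(q.astype(np.float32)).reshape(-1,2); print(cv2.minAreaRect(h)); print(h.round().tolist()[::2])
goto(-200,-320,256,90);goto(-120,128,200,90)
```

```text
top 123 [-127.   50.] [-55. 114.]
((-90.560791015625, 83.07867431640625), (60.2818489074707, 76.23997497558594), 85.43184661865234)
[[-55.0, 56.0], [-74.0, 98.0], [-82.0, 107.0], [-94.0, 113.0], [-103.0, 113.0], [-127.0, 89.0], [-124.0, 70.0], [-120.0, 60.0], [-116.0, 55.0], [-55.0, 54.0]]
side 120 [-127.   48.] [-52. 111.]
((-89.22198486328125, 79.99958801269531), (59.8431282043457, 77.4890365600586), 86.9192886352539)
[[-52.0, 52.0], [-71.0, 90.0], [-78.0, 101.0], [-86.0, 108.0], [-100.0, 111.0], [-125.0, 105.0], [-127.0, 98.0], [-124.0, 68.0], [-119.0, 56.0], [-115.0, 51.0]]
shift [ 1.289e+00 -1.042e+00 -1.000e-03] turn [-5.000e-04 -3.000e-04 -4.459e-01] now chute [-473.5 -631.3] 255.4
shift [ 1.907 -2.754  0.226] turn [-5.000e-04 -3.000e-04 -4.459e-01] now chute [-473.5 -631.3] 255.4
```

Request:
apply_moves(rows=[[[1,-1,0],[0,0,-0.25]],[[1,-1,0],[0,0,-0.25]],[[1,-1,0],[0,0,-0.25]],[[1,-1,0],[0,0,-0.25]],[[1,-1,0],[0,0,-0.25]],[[1,-1,0],[0,0,-0.25]],[[1,-1,0],[0,0,-0.25]],[[1,-1,0],[0,0,-0.25]]], jaw=-0.4)

```text
clock: 1.1
tcp_pos: [0.3944, -0.296, 0.2562]
orientation: [-2.609, -1.75, 0.001]
contact_force: [-0.2, -0.6, 0.1]
grip_width: 0.0253
gripper_force: 0.0
```

```bash
python3 -c "
from h import *
goto(-110,0,150,90)"
```

```text
shift [ 1.491 -0.272  0.424] turn [-2.000e-04  1.000e-04 -1.961e-01] now chute [-269.8 -343.6] 256.2
```

Request:
apply_moves(rows=[[[1,-0.2,0],[0,0,-0.15]],[[1,-0.2,0],[0,0,-0.15]],[[1,-0.2,0],[0,0,-0.15]],[[1,-0.2,0],[0,0,-0.15]],[[1,-0.2,0],[0,0,-0.15]],[[1,-0.2,0],[0,0,-0.15]]])

```text
clock: 1.85
tcp_pos: [0.4433, -0.0464, 0.2561]
orientation: [-2.129, -2.31, 0.001]
contact_force: [-0.2, -0.1, -0.5]
grip_width: 0.0253
gripper_force: 0.0
```

```bash
python3 -c "
from h import *
goto(-110,0,130,90)"
```

```text
shift [0.474 0.157 0.504] turn [-0.0002  0.0001 -0.0464] now chute [-166.  -111.4] 256.1
```

Request:
apply_moves(rows=[[[0.25,0.08,0.1],[0,0,-0.0464]],[[0.474,0.157,0.2],[0,0,-0.0464]],[[0.474,0.157,0.2],[0,0,-0.0464]],[[0.474,0.157,0.4],[0,0,-0.0464]],[[0.474,0.157,0.56],[0,0,-0.0464]],[[0.474,0.157,0.61],[0,0,-0.0464]],[[0.474,0.157,0.61],[0,0,-0.0464]]])

```text
clock: 2.72
tcp_pos: [0.4728, 0.0747, 0.1037]
orientation: [-1.957, -2.458, 0.002]
contact_force: [-0.6, 0.0, 0.0]
grip_width: 0.0255
gripper_force: 0.0
```

Run:
```python
from h import *
from bench import grab_frame
goto(-110,0,90,90)
for n in("top","side"):
    cv2.imwrite(f"pics/{n}1.png",grab_frame(n)["frame"][:,:,::-1])
a=cv2.imread("pics/top1.png")[170:300,180:380]; b=cv2.imread("pics/side1.png")[185:315,170:370]
cv2.imwrite("pics/crop1.png",cv2.resize(np.hstack([a,b]),None,fx=2,fy=2,interpolation=cv2.INTER_CUBIC))
```

```text
shift [0.    0.    0.055] turn [-0.0004  0.0002 -0.0003] now chute [-110.   -0.] 103.7
```

View pics/crop1.png

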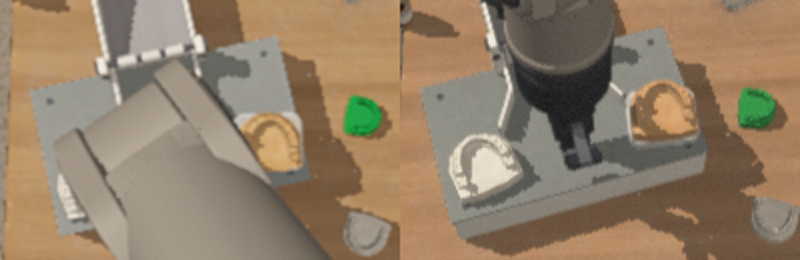

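Request:
apply_moves(rows=[[[0,0,0.02],[0,0,0]],[[0,0,0.03],[0,0,0]],[[0,0,0.04],[0,0,0]],[[0,0,0.048],[0,0,0]],[[0,0,0.048],[0,0,0]]])

```text
clock: 3.45
tcp_pos: [0.4725, 0.0763, 0.0917]
orientation: [-1.954, -2.46, 0.0]
contact_force: [-0.1, 0.8, -1.2]
grip_width: 0.026
gripper_force: 0.0
```

Request:
apply_moves(rows=[[[0,0,0.008],[0,0,0]],[[0,0,0.016],[0,0,0]],[[0,0,0.016],[0,0,0]]])

```text
clock: 3.82
tcp_pos: [0.4725, 0.0763, 0.0877]
orientation: [-1.954, -2.46, 0.0]
contact_force: [-0.5, 0.0, -0.7]
grip_width: 0.0256
gripper_force: 0.0
```

Request:
apply_moves(rows=[[[0,0,0.008],[0,0,0]],[[0,0,0.016],[0,0,0]],[[0,0,0.016],[0,0,0]]])

```text
clock: 4.2
tcp_pos: [0.4725, 0.0762, 0.0836]
orientation: [-1.954, -2.46, 0.0]
contact_force: [0.6, -0.1, 0.5]
grip_width: 0.026
gripper_force: 0.0
```

Request:
apply_moves(rows=[[[0,0,0.008],[0,0,0]],[[0,0,0.016],[0,0,0]],[[0,0,0.016],[0,0,0]]])

```text
clock: 4.58
tcp_pos: [0.4725, 0.0762, 0.0796]
orientation: [-1.954, -2.46, 0.0]
contact_force: [-0.1, 0.0, 0.3]
grip_width: 0.0255
gripper_force: 0.0
```

Request:
apply_moves(rows=[[[0,0,0.008],[0,0,0]],[[0,0,0.012],[0,0,0]],[[0,0,0.012],[0,0,0]]])

```text
clock: 4.95
tcp_pos: [0.4726, 0.0762, 0.077]
orientation: [1.954, 2.46, -0.0]
contact_force: [-0.4, 0.2, 3.6]
grip_width: 0.0255
gripper_force: 1.8
```

Request:
apply_moves(rows=[[[0,0,-0.12],[0,0,0]],[[0,0,-0.22],[0,0,0]]])

```text
clock: 5.2
tcp_pos: [0.4725, 0.0764, 0.1324]
orientation: [-1.953, -2.46, 0.0]
contact_force: [0.7, 0.2, 1.0]
grip_width: 0.026
gripper_force: 0.0
```

```bash
python3 -c "
from h import *
goto(-98,142,130,80);goto(-98,142,82,80)"
```

```text
shift [0.561 0.049 0.01 ] turn [-0.0001 -0.0001  0.0561] now chute [-109.9    1.6] 132.4
shift [0.561 0.049 0.202] turn [-0.0001 -0.0001  0.0561] now chute [-109.9    1.6] 132.4
```

Request:
apply_moves(rows=[[[0.25,0.02,0],[0,0,0.056]],[[0.5,0.049,0],[0,0,0.056]],[[0.561,0.049,0],[0,0,0.056]],[[0.561,0.049,0.1],[0,0,0.056]],[[0.561,0.049,0.19],[0,0,0.056]],[[0.561,0.049,0.202],[0,0,0.056]],[[0.561,0.049,0.202],[0,0,0.056]]])

```text
clock: 6.08
tcp_pos: [0.4529, 0.2158, 0.0816]
orientation: [-2.162, -2.279, -0.0]
contact_force: [-0.8, -1.0, 0.1]
grip_width: 0.0256
gripper_force: 0.0
```

Run:
```python
from h import *
from bench import grab_frame
goto(-101,115,82,80); goto(-108,60,82,80); goto(-112,38,82,80)
b=grab_frame("side")["frame"][:,:,::-1]; cv2.imwrite("pics/s2.png",b)
cv2.imwrite("pics/crop2.png",cv2.resize(b[195:315,150:340],None,fx=3,fy=3,interpolation=cv2.INTER_CUBIC))
```

```text
shift [-0.108  0.006 -0.002] turn [ 0.     -0.      0.0001] now chute [-97.7 141.9] 81.6
shift [-0.33   0.016 -0.002] turn [ 0.     -0.      0.0001] now chute [-97.7 141.9] 81.6
shift [-0.419  0.016 -0.002] turn [ 0.     -0.      0.0001] now chute [-97.7 141.9] 81.6
```

View pics/crop2.png

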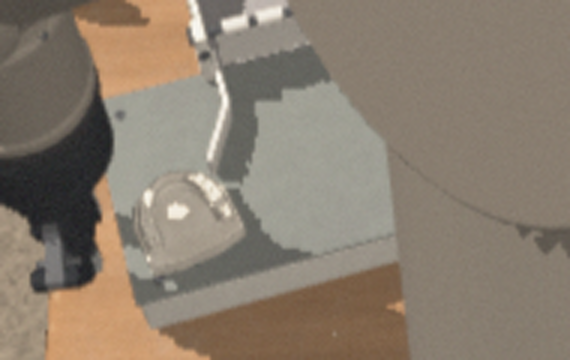

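Request:
apply_moves(rows=[[[-0.05,0.003,-0.002],[0,0,0]],[[-0.08,0.005,-0.002],[0,0,0]],[[-0.105,0.006,-0.002],[0,0,0]],[[-0.13,0.008,-0.002],[0,0,0]],[[-0.155,0.009,-0.002],[0,0,0]],[[-0.18,0.01,-0.002],[0,0,0]],[[-0.2,0.011,-0.002],[0,0,0]],[[-0.22,0.012,-0.002],[0,0,0]],[[-0.22,0.012,-0.002],[0,0,0]]])

```text
clock: 7.25
tcp_pos: [0.4586, 0.1602, 0.0817]
orientation: [2.163, 2.278, -0.001]
contact_force: [0.3, 0.0, -0.6]
grip_width: 0.0259
gripper_force: 0.0
```

Run:
```python
from h import *
from bench import grab_frame
goto(-112,41,82,80)
b=grab_frame("side")["frame"][:,:,::-1]; cv2.imwrite("pics/s3.png",b)
a=grab_frame("top")["frame"][:,:,::-1]; cv2.imwrite("pics/t3.png",a)
cv2.imwrite("pics/crop3.png",cv2.resize(np.hstack([a[180:310,185:335],b[190:320,170:320]]),None,fx=2.6,fy=2.6,interpolation=cv2.INTER_CUBIC))
```

```text
shift [-0.184  0.003 -0.001] turn [-0.0001  0.0002 -0.0002] now chute [-104.6   86.4] 81.7
```

View pics/crop3.png

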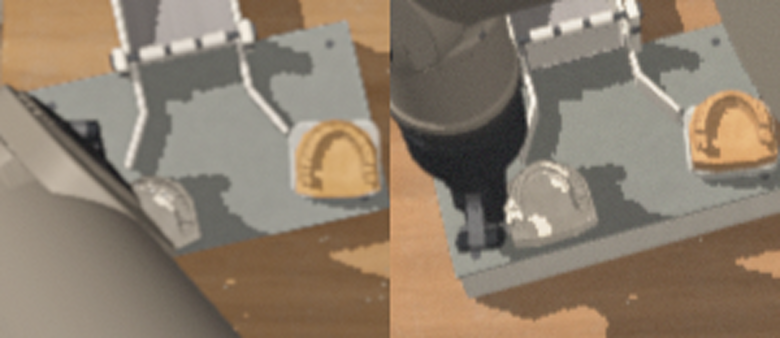

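Request:
apply_moves(rows=[[[-0.025,0,-0.001],[0,0,0]],[[-0.05,0.001,-0.001],[0,0,0]],[[-0.075,0.001,-0.001],[0,0,0]],[[-0.1,0.002,-0.001],[0,0,0]],[[-0.125,0.002,-0.001],[0,0,0]],[[-0.15,0.003,-0.001],[0,0,0]],[[-0.17,0.003,-0.001],[0,0,0]],[[-0.18,0.003,-0.001],[0,0,0]],[[-0.18,0.003,-0.001],[0,0,0]]])

```text
clock: 8.48
tcp_pos: [0.4618, 0.1158, 0.0821]
orientation: [2.163, 2.279, -0.0]
contact_force: [0.4, -0.1, 0.6]
grip_width: 0.0259
gripper_force: 0.0
```

Request:
apply_moves(rows=[[[0.05,0,0],[0,0,0]],[[0.2,0,0],[0,0,0]],[[0.3,0,-0.1],[0,0,0]],[[0.3,0,-0.3],[0,0,0]],[[0.3,0,-0.4],[0,0,0]]])

```text
clock: 9.1
tcp_pos: [0.4582, 0.1933, 0.1844]
orientation: [2.159, 2.281, 0.005]
contact_force: [0.5, -0.8, -0.6]
grip_width: 0.0259
gripper_force: 0.0
```

Run:
```python
from h import *
from bench import grab_frame
goto(-170,0,160,0)
b=grab_frame("side")["frame"][:,:,::-1]; cv2.imwrite("pics/s4.png",b)
a=grab_frame("top")["frame"][:,:,::-1]; cv2.imwrite("pics/t4.png",a)
cv2.imwrite("pics/crop4.png",cv2.resize(np.hstack([a[180:310,185:335],b[190:320,170:320]]),None,fx=2.6,fy=2.6,interpolation=cv2.INTER_CUBIC))
```

```text
shift [-0.518 -0.204  0.096] turn [ 3.000e-04 -1.000e-03  4.453e-01] now chute [-97.6 118.8] 184.4
```

View pics/crop4.png

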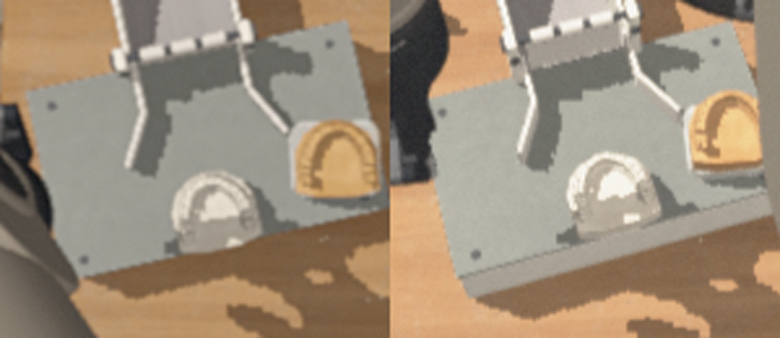

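Run:
```python
from h import *
p=np.array([[178,252],[262,235],[212,170],[173,212],[260,205]])/2.6+[185,180]
print((w2c(ray("top",p,.064))*1e3).round())
p=np.array([[575-390,238],[660-390,210],[607-390,151],[565-390,190],[658-390,185]])/2.6+[170,190]
print((w2c(ray("side",p,.064))*1e3).round())
goto(-180,-5,130,0)
```

```text
[[-139.   36.]
 [-140.  -25.]
 [ -86.   -0.]
 [-110.   34.]
 [-118.  -29.]]
[[-142.   34.]
 [-138.  -27.]
 [ -84.   -4.]
 [-105.   32.]
 [-120.  -31.]]
shift [-0.544 -0.244  0.217] turn [ 0.001  -0.0017  0.4449] now chute [-96.7 118.4] 184.9
```

```bash
python3 -c "
from h import *
goto(-160,2,150,0)"
```

```text
shift [-0.503 -0.17   0.138] turn [ 0.001  -0.0017  0.4449] now chute [-96.7 118.4] 184.9
```

Request:
apply_moves(rows=[[[-0.2,-0.1,0.1],[0,0,0.445]],[[-0.4,-0.17,0.13],[0,0,0.445]],[[-0.503,-0.17,0.138],[0.001,-0.0017,0.445]],[[-0.503,-0.17,0.138],[0.001,-0.0017,0.445]],[[-0.503,-0.17,0.138],[0.001,-0.0017,0.445]],[[-0.503,-0.17,0.138],[0.001,-0.0017,0.445]],[[-0.503,-0.17,0.138],[0.001,-0.0017,0.445]],[[-0.503,-0.17,0.138],[0.001,-0.0017,0.445]],[[-0.503,-0.17,0.138],[0.001,-0.0017,0.445]]])

```text
clock: 10.32
tcp_pos: [0.4215, 0.0636, 0.1468]
orientation: [3.12, 0.356, -0.01]
contact_force: [0.3, -0.6, -0.1]
grip_width: 0.0251
gripper_force: 0.0
```

```bash
python3 -c "
from h import *
goto(-160,2,82,0)"
```

```text
shift [ 0.012 -0.006  0.259] turn [0.0003 0.0022 0.0001] now chute [-162.5    0.7] 146.8
```

Request:
apply_moves(rows=[[[0,0,0.1],[0,0,0]],[[0.004,-0.006,0.2],[0,0.001,0]],[[0.008,-0.006,0.259],[0,0.002,0]],[[0.008,-0.006,0.259],[0,0.002,0]]])

```text
clock: 10.82
tcp_pos: [0.4222, 0.0649, 0.0816]
orientation: [3.12, 0.356, -0.004]
contact_force: [0.4, 0.3, 1.1]
grip_width: 0.0257
gripper_force: 0.0
```

```bash
python3 -c "
from h import *
goto(-110,0,82,0);goto(-40,0,82,0);goto(-28,0,82,0)"
```

```text
shift [ 0.206  0.007 -0.002] turn [0.0002 0.0008 0.0002] now chute [-161.6    1.8] 81.6
shift [ 0.486  0.008 -0.003] turn [0.0002 0.0008 0.0002] now chute [-161.6    1.8] 81.6
shift [ 0.534  0.008 -0.003] turn [0.0002 0.0008 0.0002] now chute [-161.6    1.8] 81.6
```

Request:
apply_moves(rows=[[[0.03,0.002,0],[0,0,0]],[[0.06,0.004,-0.001],[0,0.001,0]],[[0.085,0.007,-0.002],[0,0.001,0]],[[0.11,0.007,-0.002],[0,0.001,0]],[[0.135,0.007,-0.002],[0,0.001,0]],[[0.16,0.007,-0.002],[0,0.001,0]],[[0.185,0.007,-0.002],[0,0.001,0]],[[0.21,0.007,-0.002],[0,0.001,0]],[[0.22,0.007,-0.002],[0,0.001,0]],[[0.22,0.007,-0.002],[0,0.001,0]]])

```text
clock: 12.08
tcp_pos: [0.4776, 0.0755, 0.0833]
orientation: [3.121, 0.353, 0.007]
contact_force: [-0.1, -1.3, 0.2]
grip_width: 0.0258
gripper_force: 0.0
```

Run:
```python
from h import *
from bench import grab_frame
goto(-40,0,82,0)
b=grab_frame("side")["frame"][:,:,::-1]; cv2.imwrite("pics/s5.png",b)
a=grab_frame("top")["frame"][:,:,::-1]; cv2.imwrite("pics/t5.png",a)
cv2.imwrite("pics/crop5.png",cv2.resize(np.hstack([a[180:310,185:335],b[190:320,170:320]]),None,fx=2.6,fy=2.6,interpolation=cv2.INTER_CUBIC))
```

```text
shift [ 0.261 -0.002  0.006] turn [ 0.0003 -0.0014 -0.0005] now chute [-105.2   -0.3] 83.3
```

View pics/crop5.png

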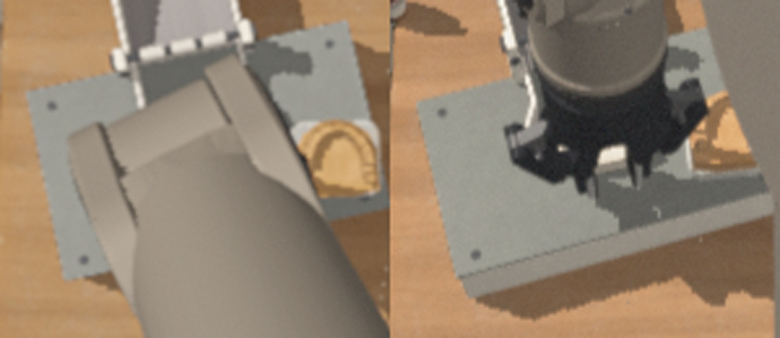

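Request:
apply_moves(rows=[[[0.025,0,0.002],[0,-0.001,0]],[[0.05,-0.001,0.003],[0,-0.001,0]],[[0.075,-0.002,0.004],[0,-0.001,0]],[[0.1,-0.002,0.005],[0,-0.001,0]],[[0.125,-0.002,0.005],[0,-0.001,0]],[[0.15,-0.002,0.005],[0,-0.001,0]],[[0.175,-0.002,0.005],[0,-0.001,0]],[[0.2,-0.002,0.005],[0,-0.001,0]],[[0.22,-0.002,0.005],[0,-0.001,0]],[[0.22,-0.002,0.005],[0,-0.001,0]]])

```text
clock: 13.42
tcp_pos: [0.5314, 0.0884, 0.0823]
orientation: [3.121, 0.353, 0.002]
contact_force: [-0.1, -0.2, -0.3]
grip_width: 0.0255
gripper_force: 0.0
```

Run:
```python
from h import *
from bench import grab_frame
goto(-30,0,82,0)
b=grab_frame("side")["frame"][:,:,::-1]; cv2.imwrite("pics/s6.png",b)
a=grab_frame("top")["frame"][:,:,::-1]; cv2.imwrite("pics/t6.png",a)
cv2.imwrite("pics/crop6.png",cv2.resize(np.hstack([a[130:280,185:335],b[150:300,170:320]]),None,fx=2.6,fy=2.6,interpolation=cv2.INTER_CUBIC))
```

```text
shift [0.079 0.    0.001] turn [ 0.0003 -0.0004 -0.0005] now chute [-49.9   0.1] 82.3
```

View pics/crop6.png

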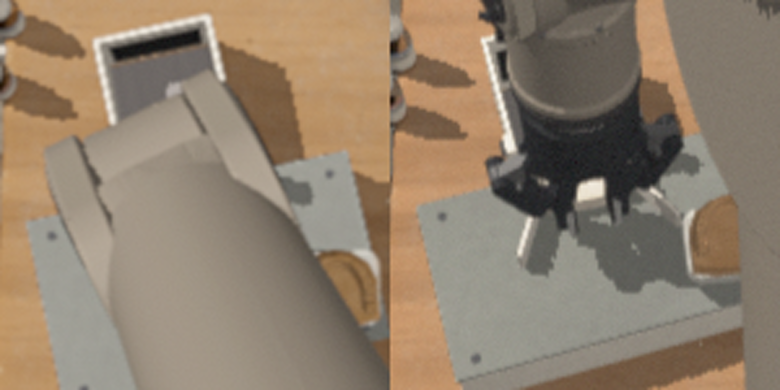

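Request:
apply_moves(rows=[[[0.02,0,0.001],[0,0,0]],[[0.04,0,0.001],[0,0,0]],[[0.055,0,0.001],[0,0,0]],[[0.07,0,0.001],[0,0,0]],[[0.08,0,0.001],[0,0,0]],[[0.088,0,0.001],[0,0,0]],[[0.088,0,0.001],[0,0,0]]])

```text
clock: 14.4
tcp_pos: [0.5527, 0.0932, 0.0821]
orientation: [3.121, 0.353, 0.003]
contact_force: [0.0, -0.2, 0.2]
grip_width: 0.0253
gripper_force: 0.0
```

Run:
```python
from h import *
from bench import grab_frame
goto(-30,0,82,0)
b=grab_frame("side")["frame"][:,:,::-1]; cv2.imwrite("pics/s7.png",b)
a=grab_frame("top")["frame"][:,:,::-1]; cv2.imwrite("pics/t7.png",a)
cv2.imwrite("pics/crop7.png",cv2.resize(np.hstack([a[130:280,185:335],b[150:300,170:320]]),None,fx=2.6,fy=2.6,interpolation=cv2.INTER_CUBIC))
```

```text
shift [-0.008 -0.     0.   ] turn [ 0.0003 -0.0005 -0.0005] now chute [-28.  -0.] 82.1
```

View pics/crop7.png

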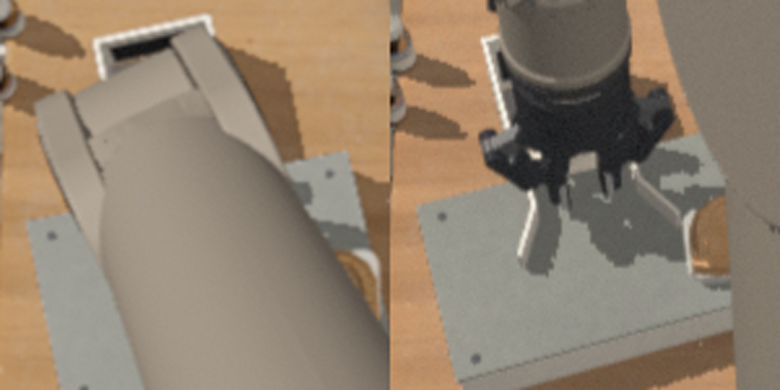

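Request:
apply_moves(rows=[[[-0.1,0,0],[0,0,0]],[[-0.25,0,0],[0,0,0]],[[-0.4,0,0],[0,0,0]],[[-0.4,0,-0.2],[0,0,0]],[[-0.4,0,-0.45],[0,0,0]],[[-0.4,0.2,-0.6],[0,0,0]],[[-0.35,0.5,-0.6],[0,0,0]],[[-0.35,0.8,-0.6],[0,0,0]],[[-0.35,0.95,-0.6],[0,0,0]],[[-0.35,0.95,-0.6],[0,0,0]]])

```text
clock: 15.75
tcp_pos: [0.5198, -0.1638, 0.2321]
orientation: [3.12, 0.339, 0.002]
contact_force: [-0.2, 0.0, -0.0]
grip_width: 0.0259
gripper_force: 0.0
```

Run:
```python
from h import *
from bench import grab_frame,telemetry
print(telemetry.get_obs()["tcp_pos"])
def proj(n,P):
    f,cx,cy,o,a=CAL[n];F=210/np.tan(np.radians(f/2)); d=R.from_rotvec(a).inv().apply(np.array(P)-o)
    return cx-F*d[:,0]/d[:,2], cy+F*d[:,1]/d[:,2]
for n in("top","side"):
    im=grab_frame(n)["frame"][:,:,::-1].copy(); cv2.imwrite(f"pics/{n}9.png",im)
    im0=cv2.imread(f"pics/{n}0.png")
    # based cast change: tan mask centroid
    for tag,i in(("before",im0),("after",im)):
        h=cv2.cvtColor(i,cv2.COLOR_BGR2HSV)
        m=((h[...,0]>9)&(h[...,0]<20)&(h[...,1]>100)&(h[...,2]>165)).astype(np.uint8); r=np.zeros_like(m)
        x0,y0=(295,222) if n=="top" else (280,222); r[y0:y0+38,x0:x0+38]=m[y0:y0+38,x0:x0+38]
        ys,xs=np.nonzero(r); print(n,tag,"tan",len(xs),xs.mean(),ys.mean())
    # slide: bright profile in the middle along x, and flap profile
    for cy in(-15,0,15):
        xs=np.arange(5,112,8)/1e3
        P=[np.r_[c2w([x,cy/1e3]),.052-.445*x+.012] for x in xs]; u,v=proj(n,P)
        print(n,cy,"slide",[(int(im0[int(b),int(a)].mean()),int(im[int(b),int(a)].mean())) for a,b in zip(u,v)])
    for cy in(-20,0,20):
        zs=np.arange(.05,.105,.006); P=[np.r_[c2w([-0.001,cy/1e3]),z] for z in zs]; u,v=proj(n,P)
        print(n,cy,"flap",[(int(im0[int(b),int(a)].mean()),int(im[int(b),int(a)].mean())) for a,b in zip(u,v)])
```

```text
[ 0.51981412 -0.16377855  0.23211333]
top before tan 643 314.31104199066874 242.1772939346812
top after tan 658 314.38145896656533 242.08206686930092
top -15 slide [(204, 209), (164, 167), (162, 165), (163, 166), (165, 168), (165, 169), (164, 130), (165, 142), (165, 203), (164, 208), (127, 213), (100, 197), (101, 195), (104, 134)]
top 0 slide [(199, 203), (168, 172), (164, 168), (164, 167), (164, 168), (166, 165), (166, 122), (166, 168), (167, 206), (157, 210), (114, 209), (100, 208), (101, 141), (96, 131)]
top 15 slide [(139, 142), (162, 165), (163, 168), (156, 157), (112, 115), (101, 105), (99, 143), (101, 211), (101, 145), (102, 170), (100, 131), (102, 139), (100, 147), (104, 149)]
top -20 flap [(95, 99), (104, 106), (104, 106), (123, 127), (123, 127), (156, 159), (156, 159), (195, 198), (195, 198), (195, 198)]
top 0 flap [(95, 98), (101, 105), (101, 105), (110, 110), (134, 137), (134, 137), (172, 175), (172, 175), (199, 203), (205, 207)]
top 20 flap [(102, 103), (102, 103), (120, 123), (120, 123), (145, 147), (145, 147), (186, 189), (186, 189), (186, 189), (209, 213)]
side before
[... 307 characters left out ...]
25), (175, 178), (191, 200), (141, 125), (141, 129), (139, 132), (93, 192), (84, 196), (81, 199), (81, 200), (83, 151), (113, 140)]
side 15 slide [(108, 115), (107, 111), (115, 124), (175, 182), (133, 143), (81, 127), (80, 135), (79, 190), (77, 153), (83, 132), (80, 163), (79, 155), (97, 152), (113, 129)]
side -20 flap [(78, 79), (93, 96), (108, 116), (111, 115), (111, 117), (111, 114), (107, 113), (114, 125), (140, 148), (190, 200)]
side 0 flap [(78, 78), (100, 106), (107, 113), (110, 113), (110, 113), (109, 116), (110, 115), (117, 124), (157, 164), (187, 197)]
side 20 flap [(76, 81), (113, 119), (109, 116), (107, 115), (107, 113), (108, 116), (107, 111), (107, 114), (150, 158), (195, 205)]
```

The cast lies at the foot of the slide (x ≈ 55–110 mm), the flap looks the same as when shut at the start, and the based cast has not moved.

```bash
python3 -c "
from bench import job
print(job.hand_in())"
```

```text
the job is handed in; nothing more can be done
None
```

The white cast without a base was pushed across the deck, along the lane and through the flap, and it now lies at the foot of the slide; the flap is shut, the based cast has not moved, and the job is handed in at about 16 s.

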